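# Dispense three rollers with the palm lever and ease the lid shut

## Robot

A 6-joint arm with a two-finger parallel gripper is mounted at the origin on the work surface. World frame = base frame: x ahead of the robot, y to its left, z up, the work surface at z = 0. Lengths are in m, angles in rad, forces in N, time in s.
With the tool pointing down it reaches from about 0.375 to 0.9 m from the base axis. Payload 3.1 kg.
Tool frame: the origin (TCP) lies midway between the tips of the shut fingers; the grasp point (between the pads) lies robot.grip_depth behind it (robot.grip_depth is the distance from the TCP to the grasp point, in m); z points along the fingers, y is the line along which they close (so a half turn about z gives the same grasp; the last joint's range is limited). The gripper opens to 87 mm and grips with 3 to 60 N. Pads are 19 mm wide; open, the fingers measure 117 mm over their backs; the gripper's body (75 mm by 190 mm) begins 51 mm behind the grasp point.
Start: joints at [-1.401, 0.527, 1.433, -0, 1.181, -0.178], TCP at [0.214, -0.587, 0.223] pointing down, gripper open.
Joint ranges: [-3.08, 3.08], [-0.75, 2.2], [0.22, 2.44], [-1.43, 4.57], [0, 2.65], [-2.85, 2.85]. Speed limits (rad/s): [2.79, 2.79, 3.14, 3.14, 3.14, 3.14].

## Interface

Orientations are given as a unit quaternion [x, y, z, w].
In Python, from rig import robot gives the robot as it stands.
- The arm moves only by the tool advance, called as a command line: name --argument value ..., lists and objects as JSON in quotes. Schema: {"type":"object","properties":{"plan":{"type":"array","items":{"type":"object","properties":{"tx":{"type":"number"},"ty":{"type":"number"},"tz":{"type":"number"},"rz":{"type":"number"}},"additionalProperties":false},"minItems":1,"maxItems":20},"finger_gap":{"type":"number"},"grip_n":{"type":"number"},"only":{"type":"string"},"quiet":{"type":"boolean"},"lines":{"type":"string"}},"required":["plan"],"additionalProperties":false}. plan is a list of rows, 1 to 20 of them, each an object with the fields tx, ty, tz (the shift in m), rz (a turn about the tool's z in rad); a field left out counts as zero; each row shifts and turns the commanded pose from where the row before left it, along the tool's axes as they then stand; what a row does not reach is not made up. A row lasts 1/12 s, in which the tool goes at most 0.0417 m and 0.125 rad, less where a joint would pass 70% of its speed; a pose out of reach is approached as far as the arm can. finger_gap is the finger opening in m, set as the call begins (left out keeps the last). The fingers move at their own pace and stop on an object; grip_n is the grip in N (left out, the last holds). Time passes only in rows, so rows that do not move let the fingers close. The tool returns the time, the measured TCP pose, the force, the opening and the grip force at its end. only (a regular expression) keeps the lines of the reply that match it, lines (a string "A,B") keeps lines A to B, and quiet returns only ok. Input that does not fit is refused with a message, and nothing moves.
- robot.get_obs(): the state, without advancing time (a new reading comes with each control period).
- robot.camera(name): name is "scene" or "top" or "wrist"; returns a dict with "img" (400x640x3 uint8, red, green, blue), "fx", "fy", "cx", "cy" (pixels), "xyz" and "attitude" of the camera in the world. Camera axes: x right, y down, z forward; pixel columns grow to the right and rows downward; lengths in m; the calibration is good to about 2 mm. The wrist camera is an equidistant fisheye: a pixel r from the principal point sees the ray r / f radians off the axis. A picture is of the moment at which its call begins. There is no depth.
- robot.hand_in(): hands the job in; it is judged then, once.
The state is a dict: "time": time; "q": joint angles; "joint_velocities": joint speeds; "joint_torque": joint torques, N m; "position": TCP position; "tool_rot": TCP orientation; "ft_force": force on the tool from outside, world axes, zero at the start; "moment": the same for the moment, N m; "grip_width": finger opening in m; "grip_force": force on a finger pad.
Only numpy, scipy, OpenCV 4.12 (cv2) and the standard library are available. Lean on these libraries where they do the work, as an engineer would, in place of code of your own. Each camera call takes 0.05 s, during which the arm holds its last target. There are 200 camera calls.

## Task

Press the dispenser's palm lever all the way down so that its linked lid lifts, and hold it down until all three steel rollers have rolled out of the chute into the catch tray. Then ease the lever slowly back up, taking a couple of seconds, so that the lid settles fully shut without slamming, and move clear. Only press the lever's pad from above: do not grip anything, do not touch the lid or the rollers, and leave the things standing around undisturbed.

Things in the scene. Friction and masses are not known exactly. Their poses are not given: they have to be found in the camera images.
- dispenser: Roller dispenser bolted to the bench: dark steel base 150 x 400 x 12 mm (y -0.26 to 0.14), carrying an open aluminium chute 78 mm wide that slopes down at 0.21 rad to its own -y (low end y -0.125, high end y 0.09, highest point 145 mm). Origin: on the bench surface under the chute's centre line; y runs up along the chute, z up.
- tray (a point): Centre of the inner floor of the grey catch tray fixed below the chute's low end, at x 0, y -0.192, z 0.014 of the dispenser. Inside 86 mm (x) by 115 mm (y), open above; wall tops 62 mm above the bench (front wall 74 mm).
- lid: Grey metal lid over the chute's low end: 82 x 77 x 4 mm frame with a 46 x 53 mm window; its 34 mm turned-down lip holds the rollers back. Origin: on its hinge, at x 0, y -0.05, z 0.115 of the dispenser, axes parallel to the dispenser's when shut. The lever lifts it: it turns up twice as far as the lever, 0.7 rad fully open; rollers pass from about 0.3 rad.
- palm_lever (a joint): Lever angle: steel rocker arm on the chute's -x side, pivot line along the dispenser's x through y -0.01, z 0.12. 0 = at rest, pad up, lid shut; 0.35 rad = pad pressed down to its stop, lid wide open. A spring and the lid's weight return it: the pad takes about 6 to 10 N; let go, it flies up and the lid slams.
- pad_top (a point): Centre of the top of the lever's black rubber palm pad, 95 mm (dispenser x) by 92 mm (y), 8 mm thick, level at rest, beyond the chute's high end. At rest at x 0, y 0.18, z 0.175 of the dispenser; fully pressed it is 69 mm lower and 7 mm further out (+y), tilted 0.35 rad down away from the chute. The dispenser's chute beside it is at most 145 mm high.
- roller1: Steel roller with domed ends, 20 mm diameter, 64 mm long, 90 g, lying across the chute (along the dispenser's x at the start), number 1 counted from the lid's lip. Origin: underside of its middle as built; it turns with the roller as it rolls, 10 mm from the axis.
- roller2: Steel roller with domed ends, 20 mm diameter, 64 mm long, 90 g, lying across the chute (along the dispenser's x at the start), number 2 counted from the lid's lip. Origin: underside of its middle as built; it turns with the roller as it rolls, 10 mm from the axis.
- roller3: Steel roller with domed ends, 20 mm diameter, 64 mm long, 90 g, lying across the chute (along the dispenser's x at the start), number 3 counted from the lid's lip. Origin: underside of its middle as built; it turns with the roller as it rolls, 10 mm from the axis.
- screwdriver: Bystander: screwdriver lying on the bench on the robot's side of the dispenser. Origin: underside, near its middle; x along it to the tip.
- flux_bottle: Bystander: small white plastic bottle, 40 mm diameter, 90 mm high, standing. Origin: centre of underside.
- capacitor: Bystander: aluminium motor capacitor, 44 mm diameter, 68 mm high with its two brass terminals, standing. Origin: centre of underside.
- parts_cup: Bystander: open blue plastic cup, 70 mm across, 60 mm high. Origin: centre of underside.

How it is judged:
On the way:
1. the lid is held wide open (over 0.5 rad) with all three rollers out in the catch tray (angle between lid's own z axis and vertical above 0.5 rad and y of roller1 in the frame of dispenser between -0.257 and -0.13 m and x of roller1 in the frame of dispenser between -0.05 and 0.05 m and z of each of roller1, roller2, roller3 in the frame of dispenser below 0.06 m and y of roller2 in the frame of dispenser between -0.257 and -0.13 m and x of roller2 in the frame of dispenser between -0.05 and 0.05 m and y of roller3 in the frame of dispenser between -0.257 and -0.13 m and x of roller3 in the frame of dispenser between -0.05 and 0.05 m), for 0.3 s.
At the end, for the whole second after the job is handed in: The lid is shut (within 0.05 rad), the lever is up (within 0.025 rad), and all three rollers lie at rest inside the catch tray (angle between lid's own z axis and vertical below 0.05 rad and value of joint palm_lever below 0.025 rad and y of roller1 in the frame of dispenser between -0.257 and -0.13 m and x of roller1 in the frame of dispenser between -0.05 and 0.05 m and z of each of roller1, roller2, roller3 in the frame of dispenser below 0.06 m and y of roller2 in the frame of dispenser between -0.257 and -0.13 m and x of roller2 in the frame of dispenser between -0.05 and 0.05 m and y of roller3 in the frame of dispenser between -0.257 and -0.13 m and x of roller3 in the frame of dispenser between -0.05 and 0.05 m and linear speed of each of roller1, roller2, roller3 below 0.05 m/s); the robot touches nothing.
It fails at once if the lid slams: the lever flies back faster than 0.75 rad/s, the lid falling at more than 1.5 rad/s (velocity of joint palm_lever below -0.75 rad/s).
It fails at once if the robot touches the lid (contact force between any of the fingers, the arm and lid above 0.5 N).
It fails at once if the robot touches, lifts or carries a roller (contact force between any of the fingers, the arm and roller1 above 0.5 N or contact force between any of the fingers, the arm and roller2 above 0.5 N or contact force between any of the fingers, the arm and roller3 above 0.5 N).
It fails at once if a bystander is moved by more than 20 mm (distance of any of screwdriver, flux_bottle, capacitor, parts_cup from where it was at the start of the episode above 0.02 m).
It also fails if it takes over 37 s, if anything falls off the work surface, if the arm or the gripper's body presses on something with over 40 N, if the wrist force passes 120 N, or if a joint passes its speed limit or range.

## Working session

There is one attempt and no reset: what is moved stays moved. The work goes in short steps, Python scripts to look and compute and a tool call to move; the robot and the scene stay as the last step left them, time stands still between calls to the robot, and variables do not carry over. Pictures are saved under pics/ and viewed, at most 10 in all, crops included, and the job is handed in when it is done.

```bash
ls; mkdir -p pics; python3 - <<'E'
from rig import robot
import cv2
for n in("top","scene"):
    c=robot.camera(n); cv2.imwrite(f"pics/{n}0.png",c["img"][:,:,::-1]); print(n,{k:v for k,v in c.items() if k!="img"})
o=robot.get_obs(); print(o["time"],o["position"],o["tool_rot"],o["ft_force"],o["grip_width"],robot.grip_depth)
E
```

```text
pics
rig.py
top {'fx': 438.4067047816124, 'fy': 438.4067047816124, 'cx': 320.71005577223855, 'cy': 188.95435105889493, 'xyz': array([ 0.38163509, -0.07156201,  1.02096376]), 'attitude': array([-0.69495437,  0.71346248, -0.06040599,  0.06603658])}
scene {'fx': 493.02785001883484, 'fy': 493.02785001883484, 'cx': 317.3683331815478, 'cy': 194.9470156922908, 'xyz': array([1.21774783, 0.12664329, 0.92632221]), 'attitude': array([ 0.5631453 ,  0.747364  , -0.28628527, -0.20580372])}
0.1 [ 0.21351533 -0.58669174  0.22167714] [ 9.84828833e-01  1.73525810e-01  1.12450740e-05 -9.81561973e-04] [-0.41530008 -0.46178312 -0.1647268 ] 0.08713119832100817 0.0187
```

View pics/top0.png

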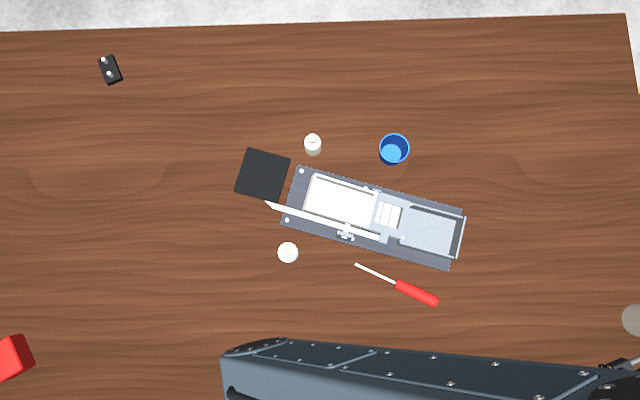

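View pics/scene0.png

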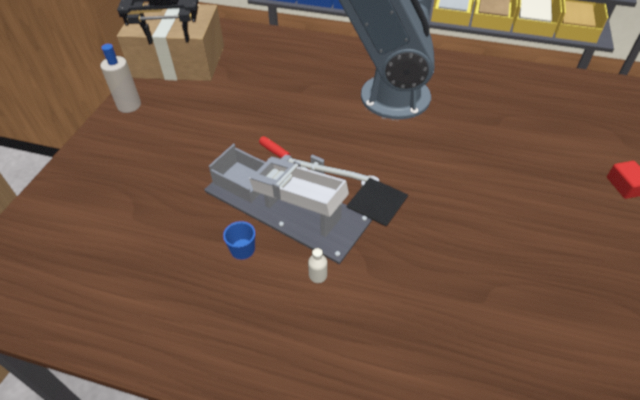

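The top view shows the black pad at about (262,174) and the base running from there to the lower right, around (455,240). The bottle is at (313,143), the capacitor at (288,252), the cup at (394,148) and the screwdriver at (400,285). The scene view shows the pad at about (378,201).

```bash
cat > h.py <<'E'
import numpy as np,cv2
from scipy.spatial.transform import Rotation as R
from rig import robot
def ray(c,u,v):
    return R.from_quat(c["attitude"]).apply([(u-c["cx"])/c["fx"],(v-c["cy"])/c["fy"],1.])
def onz(c,u,v,z):
    d=ray(c,u,v); return c["xyz"]+d*(z-c["xyz"][2])/d[2]
def blob(c,mask,near):
    n,l,s,ce=cv2.connectedComponentsWithStats(mask.astype(np.uint8))
    i=l[near[1],near[0]]; 
    cn=cv2.findContours((l==i).astype(np.uint8),cv2.RETR_EXTERNAL,cv2.CHAIN_APPROX_NONE)[0][0]
    return ce[i],s[i,4],cv2.minAreaRect(cn)
E
python3 - <<'E'
from h import *
T=robot.camera("top");S=robot.camera("scene")
P={}
for n,c,near in(("top",T,(262,174)),("scene",S,(378,201))):
    m=c["img"].max(2)<60
    ce,a,r=blob(c,m,near); p=onz(c,*ce,.175); P[n]=(c,ce)
    print(n,ce,a,r[1:],p)
    q=np.array([onz(c,*b,.175)[:2] for b in cv2.boxPoints(r)]); print(q, np.linalg.norm(np.diff(q,axis=0),axis=1))
a,b=[ray(c,*ce) for c,ce in P.values()]
A=np.c_[a,-b]; t=np.linalg.lstsq(A,S["xyz"]-T["xyz"],rcond=None)[0]
print("tri",T["xyz"]+t[0]*a,S["xyz"]+t[1]*b)
# base screws / edges: base top corners in top view, z=.012
for uv in((300,164),(466,208),(450,271),(280,224)): print(uv,onz(T,*uv,.012))
for n,uv,z in(("bottle",(313,143),.08),("cap",(288,252),.06),("cup",(394,148),.06)): print(n,onz(T,*uv,z))
E
```

```text
top [318.34023733 198.39448729] 254249 ((0.0, 0.0), 0.0) [ 0.51622084 -0.06165278  0.175     ]
[[0.15278679 0.07803182]
 [0.15278679 0.07803182]
 [0.15278679 0.07803182]
 [0.15278679 0.07803182]] [0. 0. 0.]
scene [377.27741083 201.47622193] 1514 ((47.85185241699219, 37.11872863769531), 26.56505012512207) [0.57222134 0.0508617  0.175     ]
[[ 0.60136105 -0.00377782]
 [ 0.50354961  0.00773553]
 [ 0.53889914  0.10420764]
 [ 0.63109575  0.08781441]] [0.09848673 0.10274463 0.09364269]
tri [ 0.52670156 -0.06088111  0.10912145] [0.51508912 0.04415466 0.10850435]
(300, 164) [ 0.62562043 -0.01839885  0.012     ]
(466, 208) [ 0.51045489 -0.40060506  0.012     ]
(450, 271) [ 0.36840564 -0.35259633  0.012     ]
(280, 224) [0.48474095 0.03017372 0.012     ]
bottle [ 0.65631995 -0.05170923  0.08      ]
cap [0.41842529 0.00847724 0.06      ]
cup [ 0.64525118 -0.23421219  0.06      ]
```

```bash
python3 - <<'E'
from h import *
T=robot.camera("top")
print(T["img"][174,262],T["img"][280,262])
m=(T["img"].max(2)<75)&(np.ptp(T["img"].astype(int),axis=2)<16)
ce,a,r=blob(T,m,(262,174)); print(ce,a,r,onz(T,*ce,.175))
q=np.array([onz(T,*b,.175)[:2] for b in cv2.boxPoints(r)]); print(q,np.linalg.norm(np.diff(q,axis=0),axis=1))
o=robot.get_obs();print(R.from_quat(o["tool_rot"]).as_matrix().round(4),o["position"])
E
```

```text
[64 69 71] [137  94  69]
[261.70762929 174.98310292] 1953 ((261.72021484375, 174.76608276367188), (45.49674987792969, 47.2208366394043), 16.69924545288086) [0.56603642 0.04903804 0.175     ]
[[ 0.5357395   0.10522524]
 [ 0.62693045  0.07897719]
 [ 0.59757942 -0.00787841]
 [ 0.50750744  0.01978633]] [0.09489335 0.09168085 0.09422473]
[[ 9.398e-01  3.418e-01 -1.000e-04]
 [ 3.418e-01 -9.398e-01  1.000e-03]
 [ 2.000e-04 -1.000e-03 -1.000e+00]] [ 0.21359463 -0.58701777  0.2220912 ]
```

The pad measures 95 x 92 mm, as it should. Its centre is at about (0.567, 0.047), and the base corners put the dispenser y axis at (0.289, 0.957). Next I move over the pad at the current height with the fingers closed.

advance --plan '[{"tx": 0.0274,"ty": -0.0238},{"tx": 0.0274,"ty": -0.0238},{"tx": 0.0274,"ty": -0.0238},{"tx": 0.0274,"ty": -0.0238},{"tx": 0.0274,"ty": -0.0238},{"tx": 0.0274,"ty": -0.0238},{"tx": 0.0274,"ty": -0.0238},{"tx": 0.0274,"ty": -0.0238},{"tx": 0.0274,"ty": -0.0238},{"tx": 0.0274,"ty": -0.0238},{"tx": 0.0274,"ty": -0.0238},{"tx": 0.0274,"ty": -0.0238},{"tx": 0.0274,"ty": -0.0238},{"tx": 0.0274,"ty": -0.0238},{"tx": 0.0274,"ty": -0.0238},{"tx": 0.0274,"ty": -0.0238},{"tx": 0.0274,"ty": -0.0238},{"tx": 0.0274,"ty": -0.0238},{"tx": 0.0274,"ty": -0.0238},{"tx": 0.0274,"ty": -0.0238}]' --finger_gap 0

```text
time: 1.92
position: [0.5665, 0.0491, 0.2226]
tool_rot: [0.985, 0.174, -0.0, 0.0]
ft_force: [-0.2, -0.4, 0.4]
grip_width: 0.0002
grip_force: 0.0
```

advance --plan '[{"rz": 0.107},{"rz": 0.107},{"rz": 0.107},{"rz": 0.107},{"rz": 0.107},{"rz": 0.107},{},{}]' --finger_gap 0

```text
time: 2.58
position: [0.5659, 0.0473, 0.2225]
tool_rot: [0.989, -0.145, -0.0, -0.0]
ft_force: [0.2, -0.9, -0.0]
grip_width: 0.0005
grip_force: 0.0
```

```bash
python3 - <<'E'
from h import *
c=robot.camera("top");cv2.imwrite("pics/top1.png",c["img"][100:300,150:550,::-1].repeat(2,0).repeat(2,1)[:,:800]);o=robot.get_obs();m=R.from_quat(o["tool_rot"]).as_matrix()
print(m.round(3),o["q"],o["ft_force"]); print(m.T@(np.array([.568,.052,.185])-o["position"]))
E
```

```text
[[ 0.958 -0.287 -0.   ]
 [-0.287 -0.958  0.   ]
 [-0.     0.    -1.   ]] [-1.13352984e-01  4.50598910e-01  1.57823996e+00 -3.11407098e-06
  1.11289721e+00  1.74804659e+00] [-0.13940653 -0.01216076  1.56930873]
[ 0.00068512 -0.00511489  0.03750173]
```

View pics/top1.png

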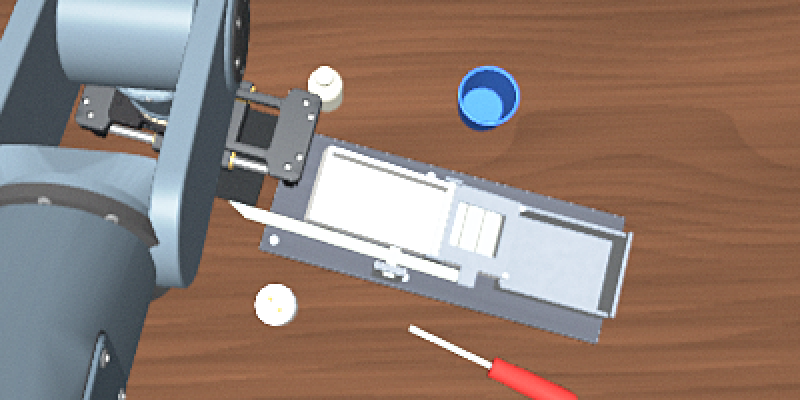

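The fingers are over the pad, and the top view shows the lid shut with three rollers under the window near (478,230) of the 2x crop. Now I descend.

advance --plan '[{"ty": -0.005,"tz": 0.02},{"tz": 0.015},{"tz": 0.005},{"tz": 0.004},{"tz": 0.004},{"tz": 0.004},{"tz": 0.005},{"tz": 0.005},{"tz": 0.005},{"tz": 0.005},{"tz": 0.005},{"tz": 0.005},{"tz": 0.005},{"tz": 0.005},{"tz": 0.005},{}]'

```text
time: 3.97
position: [0.57, 0.0549, 0.1271]
tool_rot: [0.989, -0.147, 0.003, -0.003]
ft_force: [1.2, 8.6, 6.7]
grip_width: 0.0006
grip_force: 4.4
```

advance --plan '[{"tz": 0.004},{"tz": 0.004},{"tz": 0.002},{}]'

```text
time: 4.3
position: [0.57, 0.055, 0.1174]
tool_rot: [0.989, -0.147, 0.003, -0.003]
ft_force: [1.0, 9.4, 6.3]
grip_width: 0.0001
grip_force: 4.5
```

```bash
python3 - <<'E'
from h import *
c=robot.camera("scene");cv2.imwrite("pics/sc2.png",c["img"][120:280,160:460,::-1].repeat(2,0).repeat(2,1));c=robot.camera("top");cv2.imwrite("pics/top2.png",c["img"][140:290,220:500,::-1].repeat(2,0).repeat(2,1))
E
```

```text
(no output)
```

View pics/sc2.png

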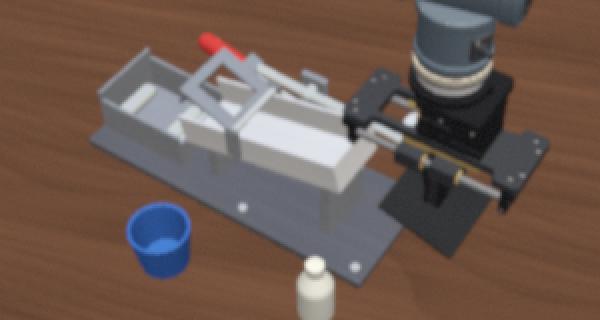

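The scene view shows the lid well up, at about (235,100) of the crop, and rollers reaching the tray around (140,98). I continue gently to the stop.

advance --plan '[{"tz": 0.003},{"tz": 0.003},{}]'

```text
time: 4.65
position: [0.57, 0.0548, 0.1114]
tool_rot: [0.989, -0.147, 0.003, -0.003]
ft_force: [0.2, 9.4, 6.4]
grip_width: 0.0002
grip_force: 4.5
```

advance --plan '[{"tz": 0.002},{}]'

```text
time: 4.82
position: [0.57, 0.0547, 0.1098]
tool_rot: [0.989, -0.147, 0.003, -0.003]
ft_force: [0.5, 9.5, 6.9]
grip_width: 0.0002
grip_force: 5.0
```

advance --plan '[{"tz": 0.002},{},{},{}]'

```text
time: 5.15
position: [0.57, 0.0547, 0.1093]
tool_rot: [0.989, -0.147, 0.003, -0.003]
ft_force: [-1.0, 8.9, 15.6]
grip_width: 0.0005
grip_force: 8.9
```

```bash
python3 - <<'E'
from h import *
c=robot.camera("scene");cv2.imwrite("pics/sc3.png",c["img"][120:280,160:460,::-1].repeat(2,0).repeat(2,1));c=robot.camera("top");cv2.imwrite("pics/top3.png",c["img"][140:290,220:500,::-1].repeat(2,0).repeat(2,1))
E
```

```text
(no output)
```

View pics/sc3.png

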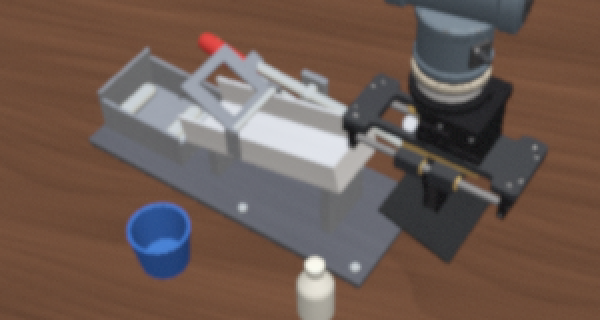

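View pics/top3.png

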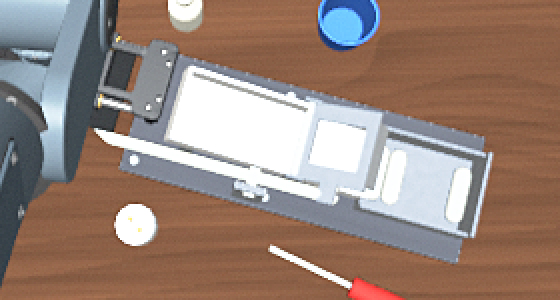

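The lever is at its stop: the force rose to 15.6 N. The top view shows two rollers in the tray, at (458,195) and (395,178), and perhaps a third at (375,175). I wait a moment, then zoom in on the low end.

advance --plan '[{},{},{},{},{},{},{},{},{},{},{},{}]'

```text
time: 6.25
position: [0.57, 0.0547, 0.1093]
tool_rot: [0.989, -0.147, 0.003, -0.003]
ft_force: [-1.8, 9.7, 16.0]
grip_width: 0.0005
grip_force: 8.9
```

```bash
python3 - <<'E'
from h import *
a=robot.camera("scene")["img"][140:200,195:295];b=robot.camera("top")["img"][190:265,375:475]
z=lambda i,h:cv2.resize(i,(400,h),interpolation=cv2.INTER_CUBIC)
cv2.imwrite("pics/z4.png",np.hstack([z(a,300),z(b,300)])[:,:,::-1])
E
```

```text
(no output)
```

View pics/z4.png

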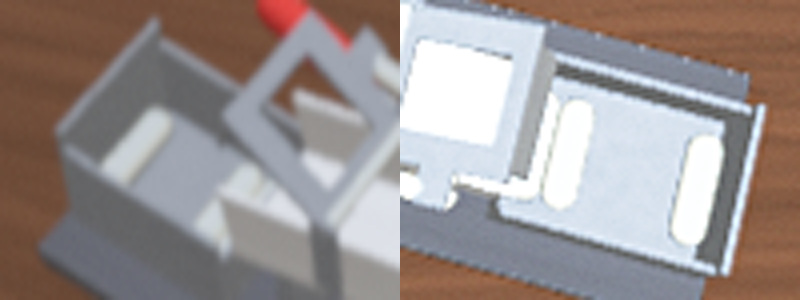

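```bash
python3 - <<'E'
from h import *
T=robot.camera("top");S=robot.camera("scene")
ey=np.array([.289,.957]);ex=np.array([.957,-.289]);o=np.array([.567,.047])-.18*ey
def D(p): d=p[:2]-o; return (d@ex).round(4),(d@ey).round(4)
t=lambda u,v:(375+(u-400)/4,190+v/4)
s=lambda u,v:(195+u/4,140+v/5)
for n,uv in(("r front",(698,190)),("r 2nd",(569,155)),("strip R",(556,120)),("strip L",(545,120)),("strip top",(552,95))):
    print(n,[(z,*map(float,D(onz(T,*t(*uv),z)))) for z in(.024,.034,.044,.09,.1)])
for n,uv in(("S front",(137,140)),("S a",(215,215)),("S b",(245,185))):
    print(n,[(z,*map(float,D(onz(S,*s(*uv),z)))) for z in(.024,.034,.044,.09,.1)])
E
```

```text
r front [(0.024, -0.0029, -0.2397), (0.034, -0.0044, -0.2371), (0.044, -0.0058, -0.2346), (0.09, -0.0122, -0.2229), (0.1, -0.0136, -0.2204)]
r 2nd [(0.024, -0.0029, -0.1651), (0.034, -0.0043, -0.1633), (0.044, -0.0057, -0.1615), (0.09, -0.0122, -0.1533), (0.1, -0.0136, -0.1515)]
strip R [(0.024, 0.0146, -0.1534), (0.034, 0.013, -0.1518), (0.044, 0.0114, -0.1501), (0.09, 0.0042, -0.1424), (0.1, 0.0026, -0.1408)]
strip L [(0.024, 0.0129, -0.1474), (0.034, 0.0114, -0.1458), (0.044, 0.0098, -0.1442), (0.09, 0.0026, -0.1368), (0.1, 0.001, -0.1352)]
strip top [(0.024, 0.0279, -0.148), (0.034, 0.0262, -0.1464), (0.044, 0.0245, -0.1448), (0.09, 0.0166, -0.1373), (0.1, 0.0149, -0.1357)]
S front [(0.024, -0.0122, -0.2413), (0.034, -0.0054, -0.2337), (0.044, 0.0014, -0.2261), (0.09, 0.0326, -0.1912), (0.1, 0.0393, -0.1836)]
S a [(0.024, 0.0022, -0.1662), (0.034, 0.0088, -0.1594), (0.044, 0.0154, -0.1526), (0.09, 0.0459, -0.1215), (0.1, 0.0525, -0.1148)]
S b [(0.024, -0.0242, -0.163), (0.034, -0.0173, -0.1563), (0.044, -0.0103, -0.1495), (0.09, 0.0215, -0.1186), (0.1, 0.0284, -0.1119)]
```

Roller positions in dispenser y are -0.240 (against the front wall), -0.165, and a partly hidden one at about -0.145 (against the back wall, 20 mm from the second). Its visible end is at x 0.028, which fits a roller on the tray floor but not one still in the chute. All three are in the tray, so I ease the lever up.

advance --plan '[{"tz": -0.001},{"tz": -0.002},{"tz": -0.002},{"tz": -0.002},{"tz": -0.002},{"tz": -0.002},{"tz": -0.002},{"tz": -0.002},{"tz": -0.002},{"tz": -0.002},{"tz": -0.002},{"tz": -0.002},{"tz": -0.002},{"tz": -0.002},{"tz": -0.002},{"tz": -0.002},{"tz": -0.002},{"tz": -0.002},{"tz": -0.002},{"tz": -0.002}]'

```text
time: 8.12
position: [0.5695, 0.0534, 0.1468]
tool_rot: [0.989, -0.146, 0.003, -0.001]
ft_force: [0.5, 3.5, 6.0]
grip_width: 0.0005
grip_force: 3.4
```

advance --plan '[{"tz": -0.002},{"tz": -0.002},{"tz": -0.002},{"tz": -0.002},{"tz": -0.002},{"tz": -0.002},{"tz": -0.002},{"tz": -0.002},{"tz": -0.0015},{"tz": -0.0015},{"tz": -0.0015},{"tz": -0.0015},{"tz": -0.0015},{"tz": -0.001},{"tz": -0.001},{"tz": -0.001},{"tz": -0.001},{"tz": -0.001},{"tz": -0.001},{"tz": -0.001}]'

```text
time: 9.78
position: [0.5671, 0.0522, 0.175]
tool_rot: [0.989, -0.146, -0.0, -0.0]
ft_force: [1.7, -3.0, 4.3]
grip_width: 0.0005
grip_force: 2.0
```

advance --plan '[{"tz": -0.001},{"tz": -0.001},{"tz": -0.001},{"tz": -0.001},{"tz": -0.001},{"tz": -0.001},{"tz": -0.001},{"tz": -0.001}]'

```text
time: 10.45
position: [0.5673, 0.0522, 0.1831]
tool_rot: [0.989, -0.146, -0.0, -0.0]
ft_force: [-0.5, 0.5, -0.1]
grip_width: 0.0004
grip_force: 0.0
```

advance --plan '[{"tz": -0.01},{"tz": -0.02},{"tz": -0.02},{"tz": -0.02},{"tz": -0.02},{},{},{},{},{},{}]'

```text
time: 11.37
position: [0.5668, 0.0521, 0.2719]
tool_rot: [0.989, -0.146, -0.001, 0.0]
ft_force: [-0.5, -0.9, -0.6]
grip_width: 0.0004
grip_force: 0.0
```

```bash
python3 - <<'E'
from h import *
a=robot.camera("scene")["img"][120:280,160:460];b=robot.camera("top")["img"][140:290,220:500]
z=lambda i:cv2.resize(i,(560,290),interpolation=cv2.INTER_CUBIC)
cv2.imwrite("pics/end.png",np.vstack([z(a),z(b)])[:,:,::-1])
E
```

```text
(no output)
```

View pics/end.png

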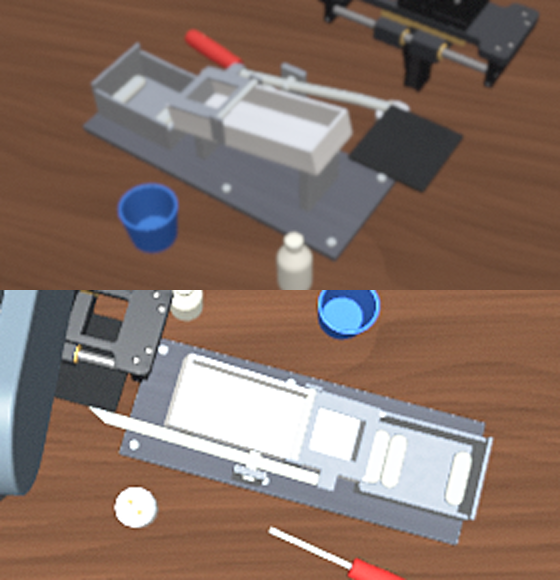

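The lid is shut, the pad is level and the gripper is clear. The top view shows all three rollers in the tray, at (378,455), (395,460) and (458,478), and the bystanders I can see look unmoved.

```bash
python3 -c "
from rig import robot
print(robot.hand_in())"
```

```text
the job is handed in; nothing more can be done
None
```

I pressed the lever to its stop until all three rollers were in the tray, eased it up over about 4 s so the lid closed without slamming, moved clear and handed in at about 11.5 s; the hand-in gave no verdict.

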